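# Shut the drying cabinet and clamp its vent slide at the length mark

### The job

Get the little drying cabinet ready: push its door fully shut until it snaps into its catch and stays. Then, with the cam lever still sprung open, push the vent slide on the roof along until its pointer lines up with the upright mark tab, pause there, and holding it at the mark squeeze the cam lever fully shut against the grip post. Finish still gripping lever and post together with the pointer on the mark (both spring back if you let go), and leave the other things on the bench where they stand.

Things in the scene. Friction and masses are not known exactly. Their poses are not given: they have to be found in the camera images.
- cabinet: grey drying cabinet fixed to the bench, 140 deep (x) x 240 wide (y) x 120 mm high, open front closed by a hinged door. Origin: centre of its underside; its x axis points from the door side to its back, y to the left seen from the front, z up. The roof is 120 mm above the origin
- door (a joint): door angle in rad: 0 fully shut on its catch, grows as it opens toward the robot; starts 0.35 to 0.6, weakly sprung ajar (about 0.5 N at the free edge). Over the last 0.07 rad a peg on the door must be pushed past a sprung roller (4 to 6 N at the free edge); past it the catch pulls the door home and keeps it at 0
- door_hinge (a point): point on the door's vertical hinge axis, at the cabinet's front left corner (cabinet x -70, y +115 mm), 61 mm above the bench. Its axes turn with the door and equal the cabinet's when the door is shut; the door panel runs from here 227 mm along its own -y axis
- door_push (a point): point on the door's outer face, 170 mm from the hinge and 106 mm above the bench, a good place to push. The panel is 10 mm thick, from 6 to 116 mm above the bench; its outer face looks along the door's own -x. A small pull sticks out 10 mm low down near the free edge (16 to 26 mm above the bench)
- push_plate (a point): middle of the slide's upright push plate, on its face that looks to cabinet -y, at roof height. The plate is 96 mm long along cabinet x, 8 mm thick, its top 46 mm above the roof. Pushing the face toward cabinet +y moves the whole vent slide (travel 85 mm; a spring pushes back with 2 to 4.2 N). Open fingers set down astride post and lever push it with their flanks
- vent_slide: the aluminium vent slide with its fixed grip post just on the -y side of the push plate; axes parallel to the cabinet's. Origin: the same point as push_plate. The post fills x +1 to +13, y -2 to -46 mm and stands 12 to 48 mm above the roof. The cam lever lies on its -x side: squeeze both together along x
- lever_blade: dark steel blade of the cam lever, 39 long x 8 thick x 34 mm high, 13 to 47 mm above the roof. Origin: on its upright pivot at vent_slide x -9, y -42 mm, 30 mm above the roof; the blade runs along its own +y toward the push plate. Shut it lies parallel to the post and both together are 26 mm wide, from vent_slide x -13 to +13 mm; open its tip stands out to x -31 mm, 44 mm over both
- cam_lever (a joint): cam lever angle in rad: 0 fully shut (parallel to the post), 0.45 open. A spring holds it open; 2 to 3 N at the tip shuts it
- pointer (a point): tip of the slide's pointer, at vent_slide x -37, y +45 mm, 11.5 mm above the roof; moves with the slide
- mark_line (a point): the length mark: the end, facing the pointer, of an upright dark steel tab 3 mm thick and 15 mm high fixed to the roof's front strip, at cabinet x -25 mm; axes parallel to the cabinet's. The pointer is on the mark when both have the same cabinet y; the gap between them along x (about 3 mm) does not matter. The tab is no stop. The slide must travel 35 to 70 mm to it
- spray_can: spray can 58 mm across, 222 high, bystander at the back left; origin at its underside
- oil_can: dark oil can 64 mm across, 170 high with spout, bystander on the left; origin at its underside
- masking_tape: roll of masking tape 104 mm across lying flat, 25 high, bystander on the left; origin at its underside
- nail_tin: low tin 86 mm across, 40 high, bystander on the right; origin at its underside

How it is judged:
By the outcome, as a careful person would: the job done as asked, in the order asked, and still so for the second after the job is handed in, while the arm keeps its last pose, push and grip.
It also fails if it takes over 51 s, if anything falls off the work surface, if the arm or the gripper's body presses on something with over 40 N, if the wrist force passes 120 N, or if a joint passes its speed limit or range.

### The arm

A 7-joint arm with a two-finger parallel gripper is mounted at the origin on a cart in front of the work surface, level with it; the furniture and walls round the work are solid. World frame = base frame: x ahead of the robot, y to its left, z up, the work surface at z = 0. Lengths are in m, angles in degrees, forces in N, time in s.
With the tool pointing down it reaches from about 0.425 to 0.925 m from the base axis. Payload 6.8 kg.
Tool frame: the origin (TCP) lies between the finger pads; the fingertips stand 17 mm ahead of it and the grasp point (between the pads) lies 2 mm behind it; z points along the fingers, y is the line along which they close (so a half turn about z gives the same grasp; the last joint's range is limited). The gripper opens to 88 mm and grips with 3 to 60 N. Pads are 20 mm wide; open, the fingers measure 115 mm over their backs; the gripper's body (75 mm by 178 mm) begins 61 mm behind the grasp point.
Start: joints at [-72.027, 27.33, 1.283, 89.118, -0.659, 63.558, -4.761], TCP at [0.276, 0.616, 0.209] pointing down, gripper open.
Joint ranges: [-169.35, 169.35], [-19.33, 120.38], [-80.79, 83.38], [13.8, 139.57], [-78.32, 258.32], [9.67, 109.79], [-169.56, 169.56]. Speed limits (degrees/s): [136.94, 136.94, 180, 180, 180, 180, 180].

### API

Orientations are given as [roll, pitch, yaw] about the fixed x, y, z axes, in that order (R = Rz(yaw) Ry(pitch) Rx(roll)).
In Python, from plant import r, viewer gives the robot as it stands. The module is installed in compiled form; this text tells all that it offers.
- The arm moves only by the shell command python3 -m jog FILE [FORCE], which reads ROWS from the file FILE. ROWS is a JSON object whose key "offsets" holds a list of rows, 1 to 10 of them, each of 7 numbers: a rotation vector rx, ry, rz in degrees, then dx, dy, dz in m, then the finger opening in m; each row shifts and turns the commanded pose from where the row before left it, along the tool's axes as they then stand; what a row does not reach is not made up. A row lasts 1/8 s, in which the tool goes at most 0.0625 m and 10.7 degrees, less where a joint would pass 70% of its speed; a pose out of reach is approached as far as the arm can. The fingers move at their own pace and stop on an object; FORCE is the grip in N (left out, the last holds). Time passes only in rows, so rows that do not move let the fingers close. It prints the time, the measured TCP pose, the force, the opening and the grip force at its end. Input that does not fit is refused with a message, and nothing moves.
- r.read_state(): the state, without advancing time (a new reading comes with each control period).
- viewer.camera(name): name is "scene" or "side" or "wrist"; returns a dict with "pixels" (400x640x3 uint8, red, green, blue), "range_z" (400x640 float32, m along the optical axis (not along the pixel's ray), 0 where there is no reading), "camera_matrix" (3x3 intrinsics, pixels), "R" (3x3) and "t" (3): a world point X has camera coordinates R X + t; the wrist camera has in their place "tool_from_camera" (4x4, takes a point from camera to tool coordinates, whose origin is the TCP and whose axes are the flange's). Camera axes: x right, y down, z forward; pixel columns grow to the right and rows downward; lengths in m; the calibration is good to about 2 mm. A picture is of the moment at which its call begins: read the wrist's pose just before it.
- r.close_job(): hands the job in; it is judged then, once.
The state is a dict: "t": time; "qpos": joint angles; "qd": joint speeds; "joint_efforts": joint torques, N m; "position": TCP position; "eef_rot": TCP orientation; "force": force on the tool from outside, world axes, zero at the start; "wrist_torque": the same for the moment, N m; "grip_width": finger opening in m; "grip_force": force on a finger pad.
Only numpy, scipy, OpenCV 4.12 (cv2) and the standard library are available. Lean on these libraries where they do the work, as an engineer would, in place of code of your own. Each camera call takes 0.05 s, during which the arm holds its last target. There are 200 camera calls.

## Working session

There is one attempt and no reset: what is moved stays moved. The work goes in short steps, Python scripts to look and compute and a shell command to move; the robot and the scene stay as the last step left them, time stands still between calls to the robot, and variables do not carry over. Pictures are saved under pics/ and viewed, at most 13 in all, crops included, and the job is handed in when it is done.

```bash
mkdir -p pics
cat > h.py <<'E'
import numpy as np,cv2
from plant import r,viewer
def snap(n,f):
    c=viewer.camera(n); cv2.imwrite(f'pics/{f}.png',c['pixels'][:,:,::-1]); np.savez(f'pics/{f}.npz',**c); return c
def world(c):
    K=np.array(c['camera_matrix']);z=c['range_z'];v,u=np.mgrid[:400,:640]
    p=np.stack([(u-K[0,2])/K[0,0]*z,(v-K[1,2])/K[1,1]*z,z],-1)
    return (p-np.array(c['t']))@np.array(c['R'])
E
python3 - <<'E'
from h import *
s=r.read_state();print(s['t'],s['position'],s['eef_rot'],s['grip_width'],s['force'])
for n in('scene','side'):
    c=snap(n,n+'0');print(n,-np.array(c['R']).T@c['t'],c['camera_matrix'][0])
E
```

```text
0.0 [0.27610847 0.61525698 0.20809706] [-1.79895762e+02  8.35639899e-03  1.55833271e+02] 0.08765087000036778 [ 0.62198249 -0.6024747   0.69968752]
scene [-0.24535507  1.12541297  0.73081585] [512.98699495   0.         316.53536345]
side [ 1.39219711 -0.26447648  0.80759252] [477.70348639   0.         327.99336747]
```

View pics/scene0.png

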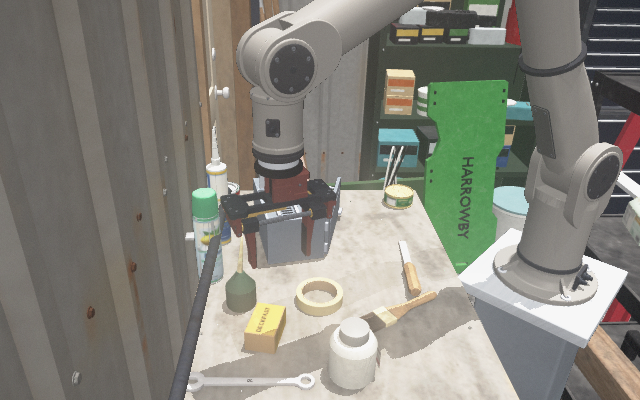

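View pics/side0.png

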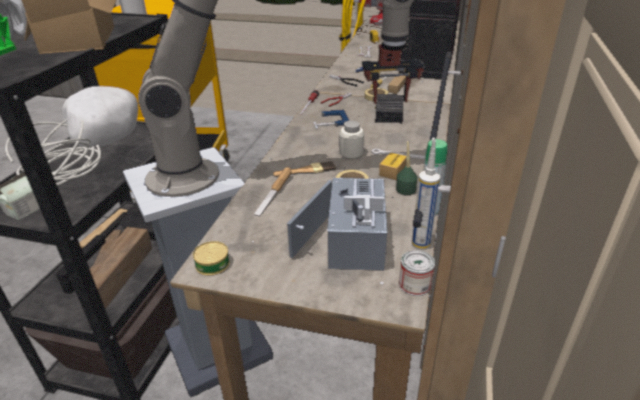

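The side view shows the cabinet at px (330-385, 180-270) with its door ajar toward the left (290-330), and the slide on its roof around (360, 200). The scene view is blocked by the gripper.

Run:
```python
from h import *
c=np.load('pics/side0.npz');w=world(c)
im=cv2.imread('pics/side0.png')[165:285,275:435]
cv2.imwrite('pics/crop1.png',cv2.resize(im,None,fx=5,fy=5,interpolation=cv2.INTER_CUBIC))
for u,v in [(360,255),(335,225),(380,225),(340,190),(292,240),(325,195),(355,265),(380,190)]: print(u,v,w[v,u].round(3))
m=(abs(w[:,:,2]-.12)<.006)&(c['range_z']>0);m[:165]=0;m[285:]=0;m[:,:325]=0;m[:,392:]=0
p=w[m][:,:2].astype(np.float32);print(len(p),np.median(w[m][:,2]));q=cv2.minAreaRect(p);print(q,cv2.boxPoints(q))
```

```text
360 255 [0.668 0.246 0.044]
335 225 [0.617 0.206 0.118]
380 225 [0.676 0.295 0.121]
340 190 [0.513 0.285 0.133]
292 240 [0.548 0.123 0.06 ]
325 195 [0.456 0.273 0.089]
355 265 [0.665 0.235 0.015]
380 190 [0.547 0.389 0.116]
2184 0.1183974502361905
((0.5622267723083496, 0.2955479621887207), (0.15689076483249664, 0.24441629648208618), 56.11618423461914) [[0.41703913 0.2985573 ]
 [0.6199462  0.16229263]
 [0.7074144  0.2925386 ]
 [0.50450736 0.4288033 ]]
```

View pics/crop1.png

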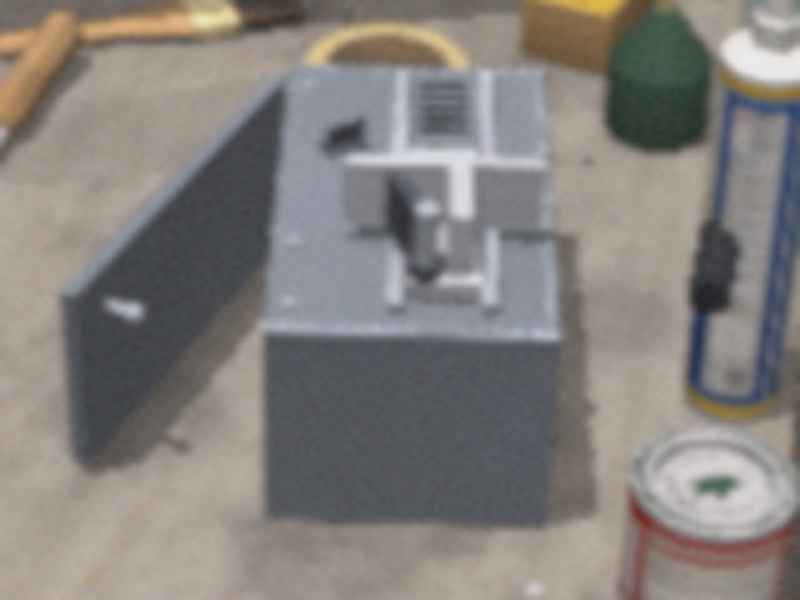

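The crop shows the roof corners at full-image px (328,231), (387,232), (385,179) and (333,179). The door's free top edge is at (289,224), the push plate's top at about (344-384,197), the lever at (360,207) and the mark tab at (344,192). Next I'll cast these pixels onto their planes.

```bash
cat >> h.py <<'E'
def cast(c,u,v,z,R=None,t=None):
    K=np.array(c['camera_matrix']);R=np.array(c['R']) if R is None else R;t=np.array(c['t']) if t is None else t
    d=R.T@np.linalg.inv(K)@[u,v,1];o=-R.T@t;return o+d*(z-o[2])/d[2]
def wristRt(c,s):
    from scipy.spatial.transform import Rotation as Ro
    T=np.eye(4);T[:3,:3]=Ro.from_euler('xyz',s['eef_rot'],degrees=True).as_matrix();T[:3,3]=s['position']
    T=np.linalg.inv(T@np.array(c['tool_from_camera']));return T[:3,:3],T[:3,3]
E
python3 - <<'E'
from h import *
c=np.load('pics/side0.npz');w=world(c)
f=lambda a,b:(275+(a-2)/5,165+(b-2)/5)
L={'nf':(265,330),'nb':(560,337),'fb':(547,68),'ff':(288,68)}
P={k:cast(c,*f(*x),.12)[:2] for k,x in L.items()};print(P)
C=sum(P.values())/4
obj=np.float32([[-.07,-.12],[.07,-.12],[.07,.12],[-.07,.12]]);img=np.float32([P[k] for k in('nf','nb','fb','ff')])
ex=(img[1]-img[0])+(img[2]-img[3]); ey=(img[3]-img[0])+(img[2]-img[1])
a=img-img.mean(0);th=np.arctan2((obj[:,0]*a[:,1]-obj[:,1]*a[:,0]).sum(),(obj*a).sum());print('C',C,'yaw',np.degrees(th),np.linalg.norm(ex)/2,np.linalg.norm(ey)/2)
R=np.array([[np.cos(th),-np.sin(th)],[np.sin(th),np.cos(th)]])
H=C+R@[-.07,.115];e=cast(c,*f(68,295),.116)[:2];print('hinge',H,'edge',e,'len',np.linalg.norm(e-H))
d=R.T@(e-H);print('door angle',np.arctan2(-d[0],-d[1]))
# depth points in cabinet frame
m=(c['range_z']>0);q=(w[:,:,:2]-C)@R
for n,(x,y,z) in {'plate':(450,160,.166),'plateL':(347,158,.166),'plateR':(545,158,.166),'levertip':(400,175,.167),'levpivot':(428,270,.167),'tab':(345,130,.13)}.items():
    u,v=f(x,y);print(n,R.T@(cast(c,u,v,z)[:2]-C),'depth',q[int(v+1.5),int(u)],w[int(v+1.5),int(u),2])
t=m&(w[:,:,2]>.152)&(w[:,:,2]<.175)&(abs(q[:,:,0])<.07)&(abs(q[:,:,1])<.12);print('high',t.sum(),np.c_[q[t],w[t][:,2]][::8].round(3).tolist())
for k in (1,2): pass
E
```

```text
{'nf': array([0.62882966, 0.17910561]), 'nb': array([0.70490926, 0.29341036]), 'fb': array([0.50904348, 0.42936746]), 'ff': array([0.43471647, 0.30875268])}
C [0.56937472 0.30265903] yaw 56.159832 0.13947162 0.23591799
hinge [0.43487491 0.3085584 ] edge [0.55151774 0.11484778] len 0.22611800472711943
door angle 0.43817522307174683
plate [ 0.01590356 -0.04061632] depth [ 0.01437906 -0.04810283] 0.16693976361807458
plateL [-0.03369477 -0.04085254] depth [-0.03365509 -0.04176487] 0.16428770235440623
plateR [ 0.06160611 -0.03706857] depth [ 0.05999013 -0.04107402] 0.1663234476691435
levertip [-0.00802996 -0.05590704] depth [-0.00938217 -0.05775041] 0.16418027256821974
levpivot [ 0.00525451 -0.13152951] depth [ 0.00575875 -0.09019664] 0.13236301355744637
tab [-0.03661776  0.0389867 ] depth [-0.03811839  0.03802747] 0.12624682201959436
high 361 [[-0.034, -0.035, 0.163], [-0.014, -0.04, 0.167], [0.005, -0.04, 0.167], [0.024, -0.036, 0.165], [-0.029, -0.041, 0.164], [-0.01, -0.04, 0.164], [0.01, -0.043, 0.167], [0.029, -0.041, 0.166], [0.048, -0.041, 0.166], [-0.029, -0.042, 0.162], [-0.009, -0.039, 0.16], [0.01, -0.042, 0.163], [0.029, -0.039, 0.161], [0.048, -0.041, 0.163], [-0.029, -0.044, 0.16], [-0.009, -0.05, 0.165], [0.01, -0.04, 0.159], [0.029, -0.04, 0.159], [0.048, -0.042, 0.161], [-0.029, -0.041, 0.155], [-0.009, -0.054, 0.165], [0.01, -0.039, 0.155], [0.029, -0.042, 0.158], [0.049, -0.039, 0.156], [-0.024, -0.043, 0.154], [0.0, -0.04, 0.152], [0.019, -0.06, 0.166], [0.039, -0.041, 0.154], [0.058, -0.042, 0.155], [0.017, -0.064, 0.166], [0.053, -0.042, 0.152], [-0.002, -0.065, 0.164], [-0.009, -0.063, 0.159], [0.021, -0.072, 0.166], [0.002, -0.08, 0.168], [-0.007, -0.075, 0.162], [0.017, -0.078, 0.165], [0.0, -0.088, 0.168], [0.021, -0.085, 0.166], [0.007, -0.086, 0.164], [0.0, -0.089, 0.164], [0.023, -0.09, 0.164], [0.019, -0.082, 0.156], [0.014, -0.087, 0.157], [0.005, -0.087, 0.153], [0.019, -0.089, 0.152]]
```

```bash
cat >> h.py <<'E'
def cab(p,C=np.array([.5694,.3027]),a=56.16):
    a=np.radians(a);return np.r_[np.array([[np.cos(a),np.sin(a)],[-np.sin(a),np.cos(a)]])@(np.array(p)[:2]-C),p[2]]
def st():
    s=r.read_state();f=np.array(s['force']);a=cab(np.r_[.5694+f[0],.3027+f[1],f[2]])
    print('t',s['t'],'cab',cab(s['position']).round(4),'rot',np.round(s['eef_rot'],2),'Fcab',a.round(1),'w',round(s['grip_width'],4),'g',s['grip_force']);return s
E
echo '{"offsets": [[0, 0, 9.67, 0, 0, -0.0625, 0.088], [0, 0, 0, 0, 0, -0.03, 0.0], [0, 0, 0, -0.0525, -0.033, 0, 0], [0, 0, 0, -0.0525, -0.033, 0, 0], [0, 0, 0, -0.0525, -0.033, 0, 0], [0, 0, 0, -0.0525, -0.033, 0, 0], [0, 0, 0, -0.0525, -0.033, 0, 0], [0, 0, 0, -0.0525, -0.033, 0, 0], [0, 0, 0, -0.0525, -0.033, 0, 0], [0, 0, 0, -0.0525, -0.033, 0, 0]]}' > rows.txt && python3 -m jog rows.txt 20; python3 -c "
from h import *
st()"
```

```text
t: 1.35
position: [0.4785, 0.1607, 0.3015]
eef_rot: [180.0, -0.0, 146.2]
force: [0.9, 0.0, -0.4]
grip_width: 0.0018
grip_force: 0.0
t 1.35 cab [-0.1686 -0.0036  0.3015] rot [ 1.7999e+02 -1.0000e-02  1.4617e+02] Fcab [ 0.5 -0.7 -0.4] w 0.0018 g 0.0
```

```bash
echo '{"offsets": [[0, 0, 0, -0.054, -0.02, 0, 0], [0, 0, 0, 0, -0.02, 0, 0], [0, 0, 0, 0, 0, 0.06, 0], [0, 0, 0, 0, 0, 0.06, 0], [0, 0, 0, 0, 0, 0.04, 0], [0, 0, 0, 0, 0, 0.026, 0], [0, 0, 0, 0, 0, 0, 0]]}' > rows.txt && python3 -m jog rows.txt >/dev/null; python3 -c "
from h import *
st();snap('side','side1');snap('scene','scene1')
a=cv2.imread('pics/side1.png')[140:290,250:450];b=cv2.imread('pics/scene1.png')[130:280,180:380]
cv2.imwrite('pics/v1.png',cv2.resize(np.hstack([a,b]),None,fx=2,fy=2,interpolation=cv2.INTER_CUBIC))"
```

```text
t 2.225 cab [-0.2081 -0.054   0.1139] rot [-179.79   -0.18  146.23] Fcab [-0.5 -0.4  0.5] w 0.0006 g 0.0
```

View pics/v1.png

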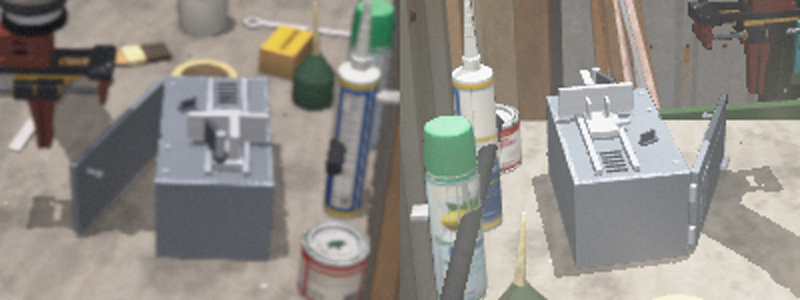

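The left half (side view) shows the gripper in front of the open door at about (40,140), and the door is still free. The right half (scene view) shows the slide, the pointer side and the tab at about (648,137).

```bash
echo '{"offsets": [[0, 0, 0, 0, 0.012, 0, 0], [0, 0, 0, 0, 0.012, 0, 0], [0, 0, 0, 0, 0.012, 0, 0], [0, 0, 0, 0, 0.012, 0, 0], [0, 0, 0, 0, 0.012, 0, 0], [0, 0, 0, 0, 0.012, 0, 0], [0, 0, 0, 0, 0.012, 0, 0], [0, 0, 0, 0, 0.01, 0, 0], [0, 0, 0, 0, 0.006, 0, 0], [0, 0, 0, 0, 0, 0, 0]]}' > rows.txt && python3 -m jog rows.txt >/dev/null; python3 -c "
from h import *
st()"
```

```text
t 3.575 cab [-0.1068 -0.0561  0.1155] rot [-179.99   -0.    146.18] Fcab [0.2 0.  0.5] w 0.0003 g 0.0
```

```bash
echo '{"offsets": [[0, 0, 0, 0, 0.004, 0, 0], [0, 0, 0, 0, 0.004, 0, 0], [0, 0, 0, 0, 0, 0, 0]]}' > rows.txt && python3 -m jog rows.txt >/dev/null; python3 -c "
from h import *
st()";echo '{"offsets": [[0, 0, 0, 0, 0.003, 0, 0], [0, 0, 0, 0, 0.003, 0, 0], [0, 0, 0, 0, 0, 0, 0]]}' > rows.txt && python3 -m jog rows.txt >/dev/null; python3 -c "
from h import *
st();c=snap('side','side2');a=cv2.imread('pics/side2.png')[140:290,250:450];cv2.imwrite('pics/v2.png',cv2.resize(a,None,fx=4,fy=4,interpolation=cv2.INTER_CUBIC))"
```

```text
t 3.95 cab [-0.0987 -0.0561  0.1156] rot [179.99   0.   146.18] Fcab [0.2 0.3 0.8] w 0.0007 g 0.0
t 4.325 cab [-0.0927 -0.0561  0.1155] rot [179.99  -0.   146.18] Fcab [ 0.3  0.1 -0.4] w 0.0005 g 0.0
```

View pics/v2.png

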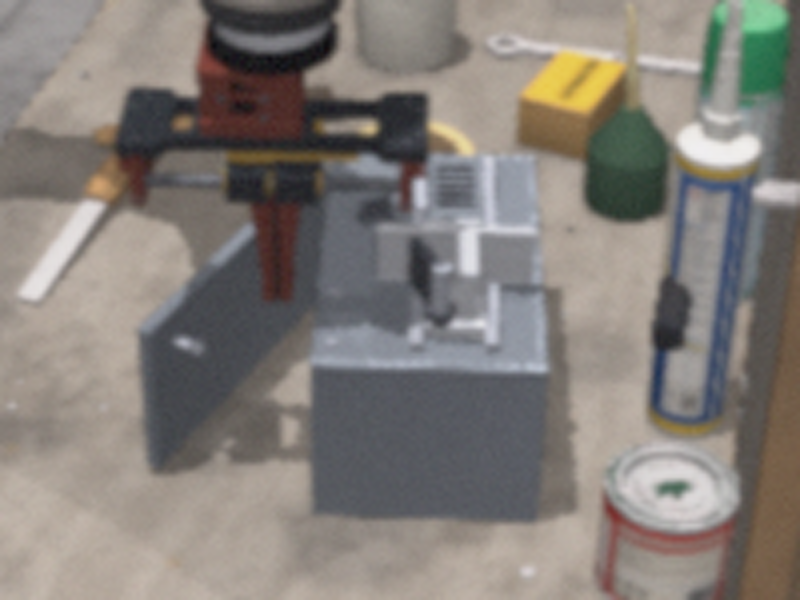

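The fingers are at (275,298) in this crop, which is on the inner side of the door: it has not been pushed. I'll check the geometry by projecting the known tip position into the picture.

Run:
```python
from h import *
s=r.read_state();c=np.load('pics/side2.npz');w=world(c)
def pr(X):
    p=c['R']@X+c['t'];q=c['camera_matrix']@p;return (q[:2]/q[2]).round(1),((q[:2]/q[2]-[250,140])*4).round()
X=np.array(s['position']);print(pr(X),pr(X-[0,0,.017]))
print('tip depth pts',[ (cab(w[v,u])).round(3).tolist() for u,v in((318,212),(318,205),(318,195))])
print('door top pts',[ (u,v,cab(w[v,u]).round(3).tolist()) for u,v in((288,226),(295,222),(300,220),(310,222),(300,235),(325,230))])
print('cab roof',[cab(w[v,u]).round(3).tolist() for u,v in((329,232),(385,232),(340,225))])
```

```text
(array([319.5, 216.2]), array([278., 305.])) (array([319.6, 221.8]), array([279., 327.]))
tip depth pts [[-0.095, -0.068, 0.137], [-0.095, -0.068, 0.157], [-0.095, -0.06, 0.181]]
door top pts [(288, 226, [-0.169, -0.079, 0.1]), (295, 222, [-0.154, -0.056, 0.096]), (300, 220, [-0.145, -0.033, 0.085]), (310, 222, [-0.125, 0.013, 0.045]), (300, 235, [-0.147, -0.033, 0.037]), (325, 230, [-0.087, 0.039, -0.001])]
cab roof [[-0.066, -0.117, 0.115], [0.064, -0.116, 0.118], [-0.041, -0.094, 0.119]]
```

Run:
```python
from h import *
c=np.load('pics/side2.npz');w=world(c);im=c['pixels']
for v in range(205,224): print(v,im[v,318].tolist(),cab(w[v,318]).round(3).tolist(),im[v,321].tolist(),cab(w[v,321]).round(3).tolist())
```

```text
205 [59, 39, 36] [-0.095, -0.068, 0.157] [74, 42, 36] [-0.088, -0.07, 0.159]
206 [61, 38, 36] [-0.095, -0.067, 0.154] [75, 42, 40] [-0.088, -0.069, 0.155]
207 [61, 38, 40] [-0.095, -0.069, 0.153] [72, 44, 38] [-0.088, -0.069, 0.152]
208 [62, 39, 40] [-0.095, -0.067, 0.148] [74, 42, 41] [-0.088, -0.07, 0.15]
209 [62, 43, 38] [-0.095, -0.066, 0.144] [75, 43, 38] [-0.088, -0.071, 0.148]
210 [63, 41, 40] [-0.095, -0.067, 0.142] [73, 42, 40] [-0.088, -0.066, 0.141]
211 [64, 40, 40] [-0.095, -0.068, 0.14] [76, 46, 43] [-0.088, -0.069, 0.141]
212 [62, 40, 35] [-0.095, -0.068, 0.137] [73, 41, 40] [-0.088, -0.069, 0.138]
213 [64, 42, 41] [-0.095, -0.069, 0.135] [76, 45, 42] [-0.088, -0.07, 0.136]
214 [65, 46, 46] [-0.095, -0.068, 0.131] [73, 48, 46] [-0.088, -0.067, 0.13]
215 [67, 60, 62] [-0.106, 0.05, 0.041] [74, 60, 63] [-0.088, -0.069, 0.128]
216 [70, 73, 76] [-0.106, 0.05, 0.038] [74, 70, 75] [-0.099, 0.062, 0.03]
217 [76, 78, 84] [-0.106, 0.047, 0.037] [74, 75, 80] [-0.099, 0.06, 0.028]
218 [75, 76, 82] [-0.106, 0.047, 0.034] [74, 75, 82] [-0.099, 0.061, 0.024]
219 [74, 77, 83] [-0.107, 0.053, 0.026] [73, 77, 84] [-0.099, 0.064, 0.018]
220 [75, 77, 81] [-0.106, 0.05, 0.024] [72, 75, 81] [-0.099, 0.061, 0.016]
221 [74, 75, 81] [-0.106, 0.049, 0.022] [74, 75, 80] [-0.099, 0.061, 0.013]
222 [73, 77, 81] [-0.106, 0.046, 0.021] [77, 80, 81] [-0.099, 0.059, 0.011]
223 [71, 74, 78] [-0.106, 0.047, 0.017] [86, 85, 84] [-0.1, 0.07, -0.001]
```

Run:
```python
from h import *
for f in('scene0','side0'):
    c=np.load(f'pics/{f}.npz');w=world(c);im=c['pixels'].astype(int)
    d=np.hypot(w[...,0]-.276,w[...,1]-.616);m=(im[...,0]>im[...,2]+15)&(d<.075)&(w[...,2]>.12)&(c['range_z']>0)
    z=np.sort(w[m][:,2]);print(f,m.sum(),z[:5],z[len(z)//20])
c=np.load('pics/scene1.npz');w=world(c);im=c['pixels'].astype(int)
p=np.array([.503,.106]) 
q=np.hypot(w[...,0]-.4985,w[...,1]-.100);m=(im[...,0]>im[...,2]+15)&(q<.05)&(w[...,2]>.05)&(c['range_z']>0);z=np.sort(w[m][:,2]);print('scene1',m.sum(),z[:5])
```

```text
scene0 1711 [0.22104932 0.22190812 0.22222119 0.22287804 0.22303801] 0.23520902791048826
side0 700 [0.21902738 0.21960826 0.2204606  0.22234774 0.22268221] 0.23795071662813957
scene1 736 [0.12813703 0.12833755 0.13099489 0.13181872 0.13185272]
```

Both cameras show the fingertips about 12 mm above the reported TCP, not 17 mm below it. That is how they passed over the 116 mm door. I'll back off, go 30 mm lower and push again.

```bash
echo '{"offsets": [[0, 0, 0, 0, -0.02, -0.006, 0], [0, 0, 0, 0, -0.05, 0, 0], [0, 0, 0, 0, -0.048, 0, 0], [0, 0, 0, 0, 0, 0.02, 0], [0, 0, 0, 0, 0, 0.0155, 0], [0, 0, 0, 0, 0, 0, 0]]}' > rows.txt && python3 -m jog rows.txt >/dev/null; python3 -c "
from h import *
st()"; echo '{"offsets": [[0, 0, 0, 0, 0.012, 0, 0], [0, 0, 0, 0, 0.012, 0, 0], [0, 0, 0, 0, 0.012, 0, 0], [0, 0, 0, 0, 0.012, 0, 0], [0, 0, 0, 0, 0.006, 0, 0], [0, 0, 0, 0, 0.0, 0, 0]]}' > rows.txt && python3 -m jog rows.txt >/dev/null
python3 - <<'E'
from h import *
st();c=snap('side','side3');w=world(c)
cc=np.load('pics/side2.npz');print('door shift px',[cab(w[v,u]).round(3).tolist() for u,v in((288,226),(295,222),(292,235),(300,235))])
E
```

```text
t 5.125 cab [-0.2119 -0.0556  0.0852] rot [-1.7990e+02 -7.0000e-02  1.4618e+02] Fcab [ 0.3  0.2 -0.1] w 0.0008 g 0.0
t 5.875 cab [-0.1565 -0.0561  0.086 ] rot [179.99   0.   146.2 ] Fcab [-0.2 -1.2 -0.1] w 0.0006 g 0.0
door shift px [[-0.191, 0.053, -0.001], [-0.151, -0.081, 0.115], [-0.175, 0.014, -0.002], [-0.141, -0.075, 0.071]]
```

The door is moving now. I'll keep pushing toward shut.

```bash
echo '{"offsets": [[0, 0, 0, 0, 0.01, 0, 0], [0, 0, 0, 0, 0.01, 0, 0], [0, 0, 0, 0, 0.01, 0, 0], [0, 0, 0, 0, 0.01, 0, 0], [0, 0, 0, 0, 0.006, 0, 0], [0, 0, 0, 0, 0.004, 0, 0], [0, 0, 0, 0, 0, 0, 0]]}' > rows.txt && python3 -m jog rows.txt >/dev/null; python3 -c "
from h import *
st()"; echo '{"offsets": [[0, 0, 0, 0, 0.004, 0, 0], [0, 0, 0, 0, 0.004, 0, 0], [0, 0, 0, 0, 0, 0, 0]]}' > rows.txt && python3 -m jog rows.txt >/dev/null; python3 -c "
from h import *
st()"; echo '{"offsets": [[0, 0, 0, 0, 0.003, 0, 0], [0, 0, 0, 0, 0, 0, 0]]}' > rows.txt && python3 -m jog rows.txt >/dev/null; python3 -c "
from h import *
st();c=snap('side','side4');w=world(c)
v,u=np.mgrid[:400,:640];q=np.array([cab(x) for x in w[170:290,270:345].reshape(-1,3)]);m=(abs(q[:,2]-.1)<.012)&(q[:,0]>-.2)&(q[:,0]<-.071)&(abs(q[:,1])<.115);print(m.sum(),q[m][::12].round(3).tolist())"
```

```text
t 6.8 cab [-0.1067 -0.056   0.086 ] rot [ 1.7999e+02 -1.0000e-02  1.4618e+02] Fcab [-0.2 -0.4 -0.4] w 0.0007 g 0.07239693706651451
t 7.175 cab [-0.1013 -0.0565  0.0859] rot [-1.7980e+02 -6.0000e-02  1.4608e+02] Fcab [-5.4  0.6  4.1] w 0.0006 g 3.173883504787227
t 7.425 cab [-0.1009 -0.0565  0.0858] rot [-1.7958e+02 -1.4000e-01  1.4600e+02] Fcab [-12.    1.5   9.2] w 0.0004 g 6.551968287094496
156 [[-0.081, 0.113, 0.112], [-0.077, 0.032, 0.104], [-0.077, 0.026, 0.089], [-0.081, -0.029, 0.11], [-0.082, -0.049, 0.108], [-0.096, -0.068, 0.11], [-0.082, -0.052, 0.095], [-0.106, -0.072, 0.103], [-0.085, -0.087, 0.106], [-0.076, -0.078, 0.09], [-0.093, -0.107, 0.106], [-0.096, -0.105, 0.099], [-0.094, -0.105, 0.093]]
```

Run:
```python
from h import *
c=np.load('pics/side4.npz');w=world(c);im=c['pixels'].astype(int)
q=np.array([cab(x) for x in w.reshape(-1,3)]).reshape(400,640,3)
red=(im[...,0]>im[...,2]+15)&(c['range_z']>0)&(q[...,2]>.08)&(abs(q[...,1]+.056)<.06)
for lo in np.arange(-.22,.02,.02):
    m=red&(q[...,0]>lo)&(q[...,0]<lo+.02); dk=(im.max(2)<60)&(c['range_z']>0)&(abs(q[...,1]+.056)<.06)&(q[...,0]>lo)&(q[...,0]<lo+.02)&(q[...,2]>.13)
    print(lo.round(2),m.sum(),np.sort(q[m][:,2])[:3].round(3),'dark',np.sort(q[dk][:,2])[:3].round(3))
a=cv2.imread('pics/side4.png')[140:260,270:400];cv2.imwrite('pics/v4.png',cv2.resize(a,None,fx=5,fy=5,interpolation=cv2.INTER_CUBIC))
```

```text
-0.22 8 [0.504 0.508 0.508] dark []
-0.2 61 [0.181 0.184 0.188] dark [0.214 0.216 0.217]
-0.18 63 [0.18  0.18  0.181] dark [0.195 0.211 0.212]
-0.16 36 [0.226 0.229 0.229] dark [0.213 0.213 0.214]
-0.14 232 [0.19  0.194 0.195] dark [0.186 0.187 0.19 ]
-0.12 303 [0.096 0.099 0.101] dark [0.133 0.137 0.138]
-0.1 277 [0.1   0.102 0.106] dark [0.143 0.145 0.149]
-0.08 49 [0.191 0.194 0.194] dark [0.186 0.187 0.188]
-0.06 18 [0.202 0.203 0.204] dark [0.214 0.214 0.215]
-0.04 40 [0.155 0.156 0.18 ] dark [0.209 0.21  0.21 ]
-0.02 8 [0.204 0.206 0.206] dark [0.139 0.14  0.141]
-0.0 0 [] dark []
```

View pics/v4.png

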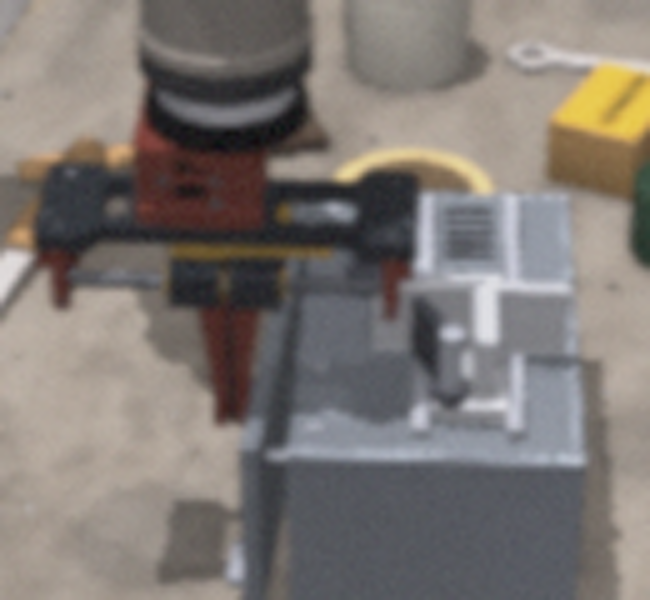

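The finger rests on the door, which is at its roller, at about (232,420). The vertical reaction of 9 N suggests the wide gripper body might be touching the slide at about (395,310). I'll back off, turn 90° so the body stays clear of the roof, and push nearer the free edge.

```bash
echo '{"offsets": [[0, 0, 0, 0, -0.05, 0, 0], [0, 0, 10, 0, 0, 0, 0], [0, 0, 10, 0, 0, 0, 0], [0, 0, 10, 0, 0, 0, 0], [0, 0, 10, 0, 0, 0, 0], [0, 0, 10, 0, 0, 0, 0], [0, 0, 10, 0, 0, 0, 0], [0, 0, 10, 0, 0, 0, 0], [0, 0, 10, 0, 0, 0, 0], [0, 0, 10, 0, 0, 0, 0]]}' > rows.txt && python3 -m jog rows.txt >/dev/null; python3 -c "
from h import *
s=st();print(s['qpos'])"; echo '{"offsets": [[0, 0, 0, 0, 0.03, 0, 0], [0, 0, 0, 0.02, 0, 0, 0], [0, 0, 0, 0.015, 0, 0, 0], [0, 0, 0, 0, 0, 0, 0]]}' > rows.txt && python3 -m jog rows.txt >/dev/null; python3 -c "
from h import *
st();c=snap('side','side5');w=world(c)
q=np.array([cab(x) for x in w[170:290,270:345].reshape(-1,3)]);m=(abs(q[:,2]-.1)<.016)&(q[:,0]>-.2)&(q[:,0]<-.071)&(abs(q[:,1])<.12);print(m.sum(),q[m][::8].round(3).tolist())"
```

```text
t 8.725 cab [-0.1454 -0.056   0.0862] rot [-1.800e+02 -5.000e-02  5.586e+01] Fcab [ 0.7 -0.2 -0.3] w 0.0002 g 0.033780431185732596
[-53.94569606  30.7381109   42.11132793 113.84919063 -28.49850639
  46.00389627 -29.58995287]
t 9.225 cab [-0.1089 -0.085   0.0858] rot [-1.7997e+02 -4.0000e-02  5.6350e+01] Fcab [ 0.3  0.1 -0.6] w 0.0002 g 0.2353424897955847
328 [[-0.079, 0.116, 0.114], [-0.073, 0.108, 0.112], [-0.073, 0.103, 0.109], [-0.077, 0.086, 0.113], [-0.08, 0.078, 0.112], [-0.084, 0.064, 0.114], [-0.076, 0.062, 0.113], [-0.078, 0.05, 0.114], [-0.083, 0.04, 0.114], [-0.076, 0.063, 0.096], [-0.078, 0.044, 0.102], [-0.082, 0.021, 0.112], [-0.083, 0.008, 0.114], [-0.083, -0.003, 0.116], [-0.081, 0.006, 0.103], [-0.082, -0.01, 0.108], [-0.084, -0.027, 0.114], [-0.084, -0.027, 0.108], [-0.083, -0.01, 0.089], [-0.084, -0.03, 0.094], [-0.085, -0.047, 0.094], [-0.086, -0.044, 0.086], [-0.085, -0.048, 0.085], [-0.12, -0.094, 0.114], [-0.096, -0.093, 0.113], [-0.116, -0.092, 0.109], [-0.096, -0.1, 0.116], [-0.113, -0.095, 0.109], [-0.091, -0.102, 0.114], [-0.111, -0.094, 0.104], [-0.091, -0.106, 0.115], [-0.108, -0.096, 0.104], [-0.09, -0.091, 0.1], [-0.114, -0.095, 0.099], [-0.093, -0.103, 0.106], [-0.075, -0.088, 0.095], [-0.098, -0.106, 0.102], [-0.093, -0.11, 0.103], [-0.09, -0.093, 0.087], [-0.096, -0.108, 0.092], [-0.071, -0.115, 0.095]]
```

```bash
echo '{"offsets": [[0, 0, 0, 0.006, 0, 0, 0], [0, 0, 0, 0.004, 0, 0, 0], [0, 0, 0, 0, 0, 0, 0]]}' > rows.txt && python3 -m jog rows.txt >/dev/null; python3 -c "
from h import *
s=st()"; for i in 1; do echo '{"offsets": [[0, 0, 0, 0.004, 0, 0, 0], [0, 0, 0, 0, 0, 0, 0]]}' > rows.txt && python3 -m jog rows.txt >/dev/null; python3 -c "
from h import *
s=st()";  done; echo '{"offsets": [[0, 0, 0, 0.003, 0, 0, 0], [0, 0, 0, 0, 0, 0, 0]]}' > rows.txt && python3 -m jog rows.txt >/dev/null; python3 -c "
from h import *
s=st()"
```

```text
t 9.65 cab [-0.1046 -0.086   0.0858] rot [-179.87    0.28   56.04] Fcab [-8.1  1.6  4. ] w 0.0009 g 4.076218734626309
t 9.9 cab [-0.0975 -0.0863  0.086 ] rot [1.800e+02 2.000e-02 5.612e+01] Fcab [-1.1 -0.7 -1.1] w 0.0002 g 0.596282109618187
t 10.15 cab [-0.093  -0.0859  0.0862] rot [ 1.800e+02 -7.000e-02  5.621e+01] Fcab [0.4 0.9 0.6] w 0.0005 g 0.0
```

```bash
echo '{"offsets": [[0, 0, 0, 0.003, 0, 0, 0], [0, 0, 0, 0.002, 0, 0, 0], [0, 0, 0, 0, 0, 0, 0]]}' > rows.txt && python3 -m jog rows.txt >/dev/null; python3 -c "
from h import *
s=st()"; echo '{"offsets": [[0, 0, 0, -0.03, 0, -0.02, 0], [0, 0, -10, 0, 0, -0.06, 0.07], [0, 0, -10, 0, 0, -0.06, 0.07], [0, 0, -10, 0, 0, -0.06, 0.07], [0, 0, -10, 0, 0, 0, 0.07], [0, 0, -10, 0, 0, 0, 0.07], [0, 0, -10, 0, 0, 0, 0.07], [0, 0, -10, 0, 0, 0, 0.07], [0, 0, -10, 0, 0, 0, 0.07], [0, 0, -10, 0, 0, 0, 0.07]]}' > rows.txt && python3 -m jog rows.txt >/dev/null
python3 - <<'E'
from h import *
s=st();c=snap('side','side6');w=world(c);print(viewer.camera('wrist')['tool_from_camera'])
snap('scene','scene6')
q=np.array([cab(x) for x in w[170:290,270:345].reshape(-1,3)]);m=(abs(q[:,2]-.06)<.05)&(q[:,0]>-.25)&(q[:,0]<-.06)&(abs(q[:,1])<.12);print(m.sum(),q[m][::8].round(3).tolist())
E
```

```text
t 10.525 cab [-0.0919 -0.086   0.086 ] rot [-179.88    0.23   56.08] Fcab [-8.6  1.9  7.6] w 0.0005 g 4.258589297533035
t 11.775 cab [-0.1186 -0.086   0.2862] rot [179.96  -0.   146.51] Fcab [-0.4 -0.2  0.6] w 0.0701 g 0.0
[[ 2.41106801e-04 -9.60814667e-01 -2.77191483e-01  7.63808485e-02]
 [ 9.99999773e-01  5.74460484e-05  6.70697884e-04 -7.83912501e-04]
 [-6.28492808e-04 -2.77191582e-01  9.60814463e-01 -1.75235109e-01]
 [ 0.00000000e+00  0.00000000e+00  0.00000000e+00  1.00000000e+00]]
304 [[-0.19, -0.02, 0.038], [-0.077, -0.108, 0.104], [-0.067, -0.113, 0.106], [-0.067, -0.115, 0.104], [-0.069, -0.117, 0.103], [-0.071, -0.118, 0.101], [-0.074, -0.106, 0.088], [-0.077, -0.109, 0.087], [-0.079, -0.108, 0.083], [-0.082, -0.108, 0.08], [-0.062, -0.119, 0.089], [-0.064, -0.117, 0.085], [-0.067, -0.114, 0.08], [-0.069, -0.113, 0.075], [-0.072, -0.115, 0.074], [-0.075, -0.106, 0.063], [-0.077, -0.107, 0.06], [-0.082, -0.106, 0.057], [-0.062, -0.114, 0.064], [-0.07, -0.113, 0.059], [-0.075, -0.106, 0.051], [-0.087, -0.077, 0.022], [-0.065, -0.113, 0.053], [-0.075, -0.111, 0.048], [-0.082, -0.108, 0.043], [-0.062, -0.116, 0.05], [-0.072, -0.114, 0.045], [-0.082, -0.107, 0.035], [-0.062, -0.112, 0.04], [-0.072, -0.113, 0.037], [-0.083, -0.106, 0.027], [-0.062, -0.118, 0.038], [-0.065, -0.117, 0.035], [-0.065, -0.116, 0.031], [-0.065, -0.117, 0.028], [-0.065, -0.118, 0.026], [-0.065, -0.117, 0.022], [-0.06, -0.113, 0.015]]
```

The door is shut and stays so. Next I'll go above the slide and look with the wrist camera.

```bash
echo '{"offsets": [[0, 0, 0.35, 0.015, 0.06, 0, 0.07], [0, 0, 0, 0.015, 0.06, 0, 0.07], [0, 0, 0, 0, 0.008, 0, 0.07], [0, 0, 0, 0, 0, 0, 0.07]]}' > rows.txt && python3 -m jog rows.txt >/dev/null
python3 - <<'E'
from h import *
s=st();c=snap('wrist','wr1');R,t=wristRt(c,s);snap('scene','scene7')
a=cv2.imread('pics/wr1.png');b=cv2.imread('pics/scene7.png')[190:280,230:360]
cv2.imwrite('pics/v5.png',np.vstack([a[:,:,:],cv2.resize(b,(288,199),interpolation=cv2.INTER_CUBIC) if 0 else np.zeros((1,640,3),np.uint8)]))
E
```

```text
t 12.425 cab [ 0.0091 -0.0565  0.2855] rot [-1.7993e+02  2.0000e-02  1.4572e+02] Fcab [ 0.  -0.4 -1.1] w 0.0701 g 0.0
```

View pics/v5.png

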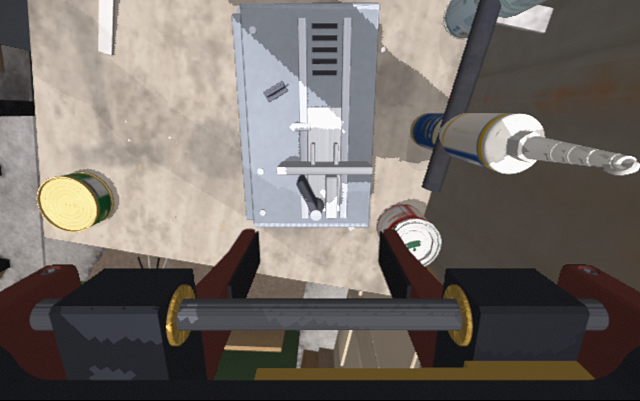

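Wrist view: the roof spans px (240-378, 5-225), the pointer tip is at about (290,127), the mark tab at about (264-288, 83-100), the plate at about (278-372,168) and the lever and post at about (300-345, 175-215). I'll zoom in.

Run:
```python
from h import *
a=cv2.imread('pics/wr1.png')[70:225,232:382];cv2.imwrite('pics/v6.png',cv2.resize(a,None,fx=3.87,fy=3.87,interpolation=cv2.INTER_CUBIC));print(a.shape)
```

```text
(155, 150, 3)
```

View pics/v6.png

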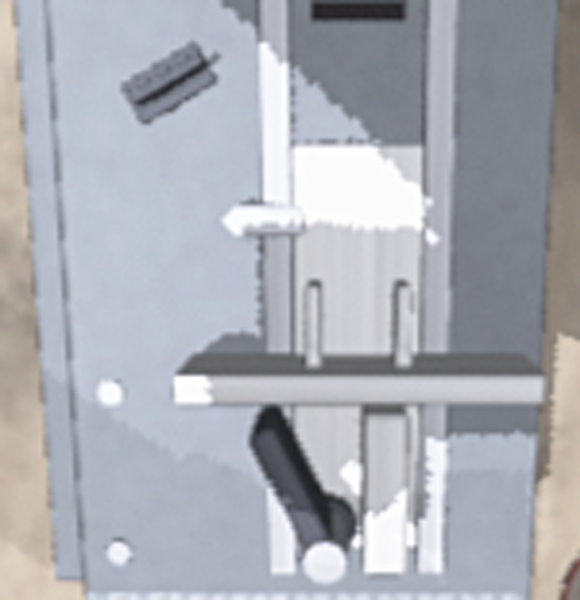

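Crop: pointer tip at (222,219), i.e. px (289.4,126.6). The upright tab's end facing the pointer is at (215,58), i.e. px (287.6,85). The post's left edge is at (365,410), the lever tip at (265,415) and the plate's front face at about row 400.

Run:
```python
from h import *
c=np.load('pics/wr1.npz');s=r.read_state();s=dict(s)
R,t=wristRt(c,s);f=lambda a,b:(232+(a-1.5)/3.87,70+(b-1.5)/3.87)
K=c['camera_matrix'];z=c['range_z']
def dp(u,v):
    u,v=int(round(u)),int(round(v));d=z[v,u];return cab(R.T@(np.linalg.inv(K)@[u,v,1]*d-t)).round(4)
for n,x,y,h in [('ptr',222,219,.1315),('tabend lo',215,58,.12),('tabend hi',215,58,.135),('tabother',135,105,.135),('plateL',174,390,.166),('plateR',545,390,.166),('plate front edge top',400,402,.166),('plate back top',400,375,.166),('postL',367,410,.168),('postR',407,410,.168),('post end',385,572,.168),('levertip',265,413,.167),('pivot',325,562,.167),('roofnf',85,595,.12),('roofL',75,300,.12),('roofR',548,300,.12)]:
    u,v=f(x,y);print(n,cab(cast(c,u,v,h,R,t)).round(4),dp(u,v))
print('cam',cab(-R.T@t))
m=dp(*f(170,85));print(m)
# depth map tab region
u0,v0=f(100,30);u1,v1=f(230,130)
for v in range(int(v0),int(v1),2): print(v,[int(dp(u,v)[2]*1000) for u in range(int(u0),int(u1)+1,2)])
```

```text
ptr [-0.0245  0.0042  0.1315] [-0.0257  0.0039  0.1191]
tabend lo [-0.0259  0.0468  0.12  ] [-0.026   0.0464  0.1211]
tabend hi [-0.0245  0.0456  0.135 ] [-0.026   0.0464  0.1211]
tabother [-0.0462  0.0341  0.135 ] [-0.0485  0.0343  0.1245]
plateL [-0.0351 -0.037   0.166 ] [-0.0344 -0.0363  0.1674]
plateR [ 0.0604 -0.0379  0.166 ] [ 0.0602 -0.0377  0.1648]
plate front edge top [ 0.0231 -0.0407  0.166 ] [ 0.0231 -0.0402  0.1659]
plate back top [ 0.0231 -0.0336  0.166 ] [ 0.023  -0.0339  0.1672]
postL [ 0.0145 -0.0423  0.168 ] [ 0.0142 -0.0437  0.1635]
postR [ 0.0248 -0.0424  0.168 ] [ 0.0271 -0.05    0.1337]
post end [ 0.0192 -0.0864  0.168 ] [ 0.0192 -0.0864  0.1668]
levertip [-0.0118 -0.043   0.167 ] [-0.0134 -0.0476  0.1432]
pivot [ 0.0032 -0.0838  0.167 ] [ 0.0037 -0.0827  0.1707]
roofnf [-0.0727 -0.1104  0.12  ] [-0.0721 -0.1099  0.1201]
roofL [-0.0692 -0.0188  0.12  ] [-0.0693 -0.0187  0.1199]
roofR [ 0.0684 -0.0201  0.12  ] [ 0.0895 -0.0336  0.0001]
cam [0.00750813 0.01865225 0.46145652]
[-0.0377  0.0393  0.1242]
77 [119, 119, 121, 120, 118, 120, 120, 118, 120, 121, 119, 119, 1
[... 457 characters left out ...]
, 135, 135, 136, 127, 122, 120, 119, 119]
89 [120, 120, 121, 118, 120, 124, 121, 123, 133, 135, 135, 131, 123, 123, 123, 120, 120, 120]
91 [121, 120, 120, 121, 123, 123, 135, 134, 135, 132, 125, 123, 124, 124, 123, 119, 121, 119]
93 [118, 120, 119, 120, 123, 133, 136, 135, 127, 122, 123, 122, 123, 121, 120, 120, 121, 118]
95 [120, 120, 119, 122, 136, 133, 131, 123, 123, 122, 123, 121, 121, 119, 119, 120, 120, 119]
97 [119, 119, 120, 119, 119, 123, 122, 122, 123, 123, 120, 119, 119, 120, 119, 120, 120, 120]
99 [119, 122, 120, 120, 120, 123, 124, 122, 122, 121, 120, 119, 120, 120, 118, 120, 120, 119]
101 [461, 121, 119, 120, 118, 119, 123, 119, 119, 120, 120, 120, 121, 119, 120, 119, 120, 119]
```

```bash
echo '{"offsets": [[0, 0, 0, -0.004, -0.001, 0.04, 0.07], [0, 0, 0, 0, 0, 0.05, 0.07], [0, 0, 0, 0, 0, 0.04, 0.07], [0, 0, 0, 0, 0, 0.02, 0.07], [0, 0, 0, 0, 0, 0.011, 0.07], [0, 0, 0, 0, 0, 0, 0.07]]}' > rows.txt && python3 -m jog rows.txt >/dev/null
python3 - <<'E'
from h import *
s=st();c=snap('wrist','wr2');R,t=wristRt(c,s);K=c['camera_matrix'];z=c['range_z']
v,u=np.mgrid[:400,:640];P=np.stack([u,v,np.ones_like(u)],-1)@np.linalg.inv(K).T*z[...,None];W=(P-t)@R
q=np.array([cab(x) for x in W.reshape(-1,3)]).reshape(400,640,3)
# tab top
m=(z>0)&(q[...,2]>.131)&(q[...,2]<.14)&(q[...,0]>-.055)&(q[...,0]<-.02)&(q[...,1]>.025)&(q[...,1]<.055)
p=q[m];print(m.sum(),p.max(0),p.min(0));i=p[:,0].argsort()[-25:];print(p[i].mean(0))
print(np.polyfit(p[:,0],p[:,1],1),np.polyval(np.polyfit(p[:,0],p[:,1],1),-.025))
m2=(z>0)&(q[...,2]>.126)&(q[...,2]<.137)&(q[...,0]>-.04)&(q[...,0]<-.012)&(q[...,1]>-.012)&(q[...,1]<.02)
p=q[m2];print(m2.sum(),p.min(0));i=p[:,0].argsort()[:20];print(p[i].mean(0))
cv2.imwrite('pics/v7.png',c['pixels'][:,:,::-1])
E
```

```text
t 13.275 cab [ 0.008  -0.0611  0.1256] rot [1.7997e+02 2.0000e-02 1.4578e+02] Fcab [-0.  -0.1  0.9] w 0.0699 g 0.0
342 [-0.02653535  0.04809306  0.13633946] [-0.04652499  0.03595551  0.13104058]
[-0.02734567  0.04638508  0.13371761]
[0.51871401 0.06079819] 0.04783034460185734
252 [-0.02272408 -0.01142206  0.12601386]
[-0.02136634  0.00540758  0.13277429]
```

View pics/v7.png

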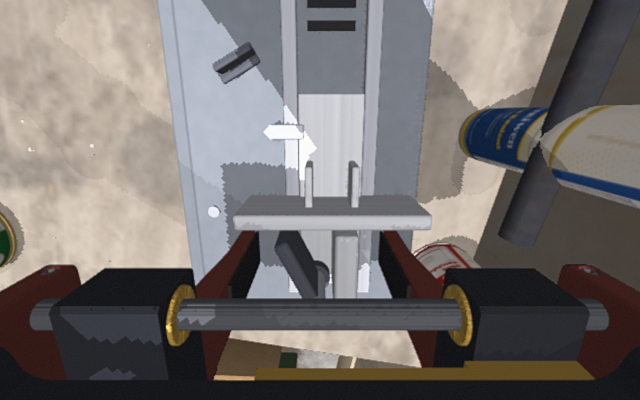

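The fingers straddle the lever and post, with the lever tip at (283,235) and the post at (345,240). The pointer tip is at (264,131) and the tab end at about (257,48). Next I'll push along +y.

```bash
echo '{"offsets": [[0, 0, 0, 0.006, 0, 0, 0.07], [0, 0, 0, 0.006, 0, 0, 0.07], [0, 0, 0, 0.006, 0, 0, 0.07], [0, 0, 0, 0.006, 0, 0, 0.07], [0, 0, 0, 0.006, 0, 0, 0.07], [0, 0, 0, 0.006, 0, 0, 0.07], [0, 0, 0, 0.005, 0, 0, 0.07], [0, 0, 0, 0, 0, 0, 0.07], [0, 0, 0, 0, 0, 0, 0.07]]}' > rows.txt && python3 -m jog rows.txt >/dev/null
cat > look.py <<'E'
from h import *
import sys
s=st();c=snap('wrist',sys.argv[1]);R,t=wristRt(c,s);K=c['camera_matrix'];z=c['range_z']
v,u=np.mgrid[:400,:640];P=np.stack([u,v,np.ones_like(u)],-1)@np.linalg.inv(K).T*z[...,None];W=(P-t)@R
q=np.array([cab(x) for x in W.reshape(-1,3)]).reshape(400,640,3)
m=(z>0)&(q[...,2]>.131)&(q[...,2]<.14)&(q[...,0]>-.055)&(q[...,0]<-.0245)&(q[...,1]>.025)&(q[...,1]<.055)
p=q[m];k=np.polyfit(p[:,0],p[:,1],1);xm=np.percentile(p[:,0],99);print('tab',m.sum(),xm,np.polyval(k,xm),'px',u[m].max(),v[m].min())
m=(z>0)&(q[...,2]>.126)&(q[...,2]<.137)&(q[...,0]>-.0243)&(q[...,0]<-.014)&(q[...,1]>-.012)&(q[...,1]<.065)
p=q[m];print('ptr',m.sum());i=p[:,0].argsort()[:20];print(p[i].mean(0),'mid',p[:,1].mean(),'px',u[m].min(),v[m].mean())
m=(z>0)&(abs(q[...,2]-.1655)<.004)&(q[...,0]>-.03)&(q[...,0]<.06)&(q[...,1]>-.05)&(q[...,1]<.03);print('plate front y',np.percentile(q[m][:,1],3),'back',np.percentile(q[m][:,1],97))
a=cv2.imread(f'pics/{sys.argv[1]}.png')[20:180,180:380];cv2.imwrite(f'pics/{sys.argv[1]}c.png',cv2.resize(a,None,fx=3.7,fy=3.7,interpolation=cv2.INTER_CUBIC))
E
python3 look.py wr3
```

```text
t 14.45 cab [ 0.0082 -0.0194  0.1248] rot [-1.7999e+02 -2.0000e-02  1.4582e+02] Fcab [ 1.6 -1.9  0.8] w 0.0701 g 1.2475303513929248
tab 235 -0.026901624294915497 0.047314544669232406 px 255 129
ptr 263
[-0.0231492   0.00448291  0.13287013] mid 0.02630526023473559 px 264 168.0874524714829
plate front y -0.03168239581246264 back 0.0006966856633677775
```

View pics/wr3c.png

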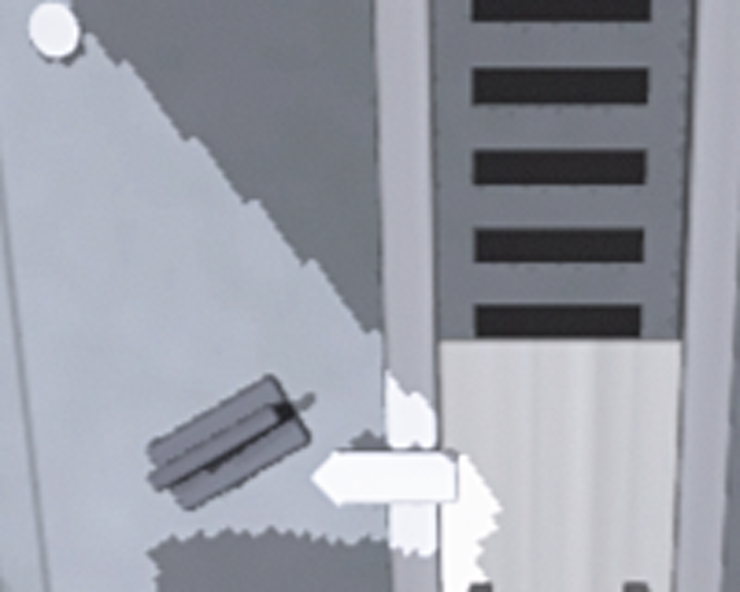

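Crop: pointer tip at (313,476), i.e. px (264.6,148.6). The tab's top end is at about (283,410), i.e. px (256.5,130.8). The pointer still has some way to go.

Run:
```python
from h import *
s=r.read_state();c=np.load('pics/wr3.npz');R,t=wristRt(c,s)
print(cab(-R.T@t));f=lambda x,y:(180+x/3.7-.4,20+y/3.7-.4)
for n,x,y,h in(('ptr',313,476,.1315),('tabend',283,410,.135),('tabcornerA',272,405,.135),('tabcornerB',288,411,.135),('tab other',152,480,.135),('plateroofL',8,200,.12)): print(n,cab(cast(c,*f(x,y),h,R,t)).round(4))
```

```text
[0.00795693 0.05680745 0.30012126]
ptr [-0.0225  0.0376  0.1315]
tabend [-0.0257  0.0476  0.135 ]
tabcornerA [-0.0272  0.0483  0.135 ]
tabcornerB [-0.0249  0.0474  0.135 ]
tab other [-0.0456  0.0376  0.135 ]
plateroofL [-0.0681  0.0778  0.12  ]
```

```bash
echo '{"offsets": [[0, 0, 0, 0.005, 0, 0, 0.07], [0, 0, 0, 0.004, 0, 0, 0.07], [0, 0, 0, 0, 0, 0, 0.07], [0, 0, 0, 0, 0, 0, 0.07]]}' > rows.txt && python3 -m jog rows.txt >/dev/null; python3 look.py wr4
```

```text
t 15.0 cab [ 0.0082 -0.0103  0.1249] rot [-1.7998e+02 -2.0000e-02  1.4582e+02] Fcab [ 0.5 -2.3 -0.6] w 0.0696 g 1.3613858353346586
tab 219 -0.026979957006368478 0.04738680854626591 px 256 146
ptr 268
[-0.02317598  0.00986857  0.13284195] mid 0.034989135542356845 px 264 168.81716417910448
plate front y -0.02354506143923247 back 0.009797776767687682
```

View pics/wr4c.png

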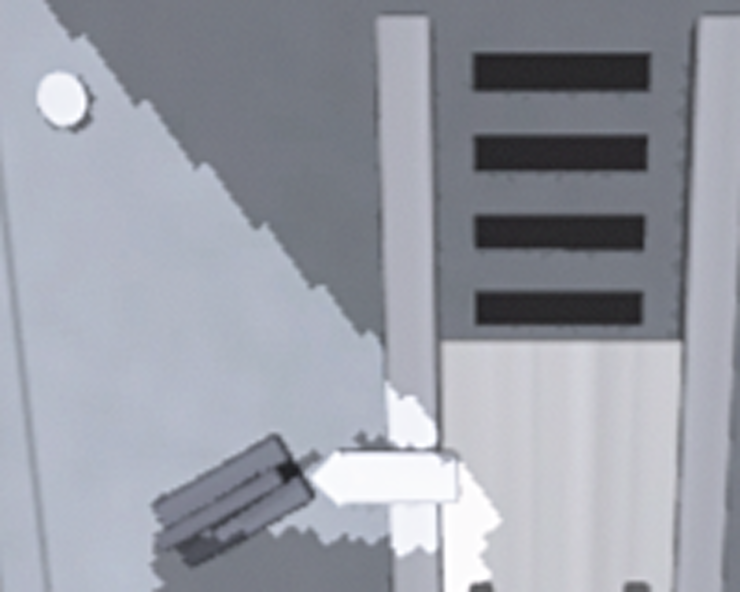

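Crop: the tab's dark end is at (288,466) and the pointer tip at (313,475). They are nearly level, so I'll compute the remainder.

Run:
```python
from h import *
s=r.read_state();c=np.load('pics/wr4.npz');R,t=wristRt(c,s);R2=R
f=lambda x,y:(180+x/3.7-.4,20+y/3.7-.4)
for n,x,y,h in(('ptr',313,476,.1315),('endA',277,463,.135),('endB',290,466,.135),('end mid',286,464,.135),('other',157,542,.135)): print(n,cab(cast(c,*f(x,y),h,R,t)).round(4))
g=cv2.cvtColor(c['pixels'],cv2.COLOR_RGB2GRAY)
print(g[138:156,246:272])
```

```text
ptr [-0.0226  0.0467  0.1315]
endA [-0.0271  0.049   0.135 ]
endB [-0.0252  0.0486  0.135 ]
end mid [-0.0258  0.0489  0.135 ]
other [-0.0459  0.0374  0.135 ]
[[185 186 187 187 185 149 112 103  91  90 157 186 184 181 182 180 179 180
  180 180 181 179 180 180 181 181]
 [188 188 185 149 123 110 114 127 114  85 116 168 184 183 180 180 182 179
  181 181 181 182 182 180 182 182]
 [186 156 124 104 106 121 129 136 131 105  82 134 176 183 181 180 181 183
  182 182 181 181 181 180 181 179]
 [148 112 106 119 127 133 134 134 135 119  90 110 166 185 185 183 184 181
  156 167 183 183 180 179 181 161]
 [114 115 125 131 133 134 133 134 134 131 109  87 120 171 187 186 183 156
  125 131 166 180 180 188 229 228]
 [126 131 135 133 133 134 132 133 133 134 124  92  82 160 187 160 140 126
  115 114 134 166 185 228 250 253]
 [132 135 133 133 132 134 133 134 131 131 113  79  57 117 141 128 119 116
  118 123 153 179 218 246 252 251]
 [133 133 133 133 133 132 129 128 110  85  65  49  40  59  85 110 118 124
  157 170 181 217 244 251 250 249]
 [134 132 131 130 130 127 108 106  79  44  36  37  37  37  50 102 126 
[... 320 characters left out ...]
82 107 169
  226 252 253 250 249 249 249 249]
 [ 84  91 108 119 123 125 127 129 132 115  75  66 101 121 120  98  74 124
  191 236 251 252 250 249 248 249]
 [106 117 123 125 126 129 131 122 111  97 101 111 120 123 129 118  88  91
  162 202 235 250 251 250 249 248]
 [125 126 127 129 128 127 118 100 107 112 118 122 127 130 135 134 110  78
  105 167 199 232 250 252 249 249]
 [129 129 130 127 112  97  87 101 117 120 122 127 132 135 135 137 125  96
   77 158 186 197 232 250 251 250]
 [130 128 118  99  79  96 109 117 122 122 125 133 133 134 138 135 132 106
   92 161 187 182 194 224 248 253]
 [120 107  84  75  96 116 121 123 126 131 132 133 134 135 134 123 114 124
  156 184 187 183 182 188 224 249]]
```

Run:
```python
from h import *
s=r.read_state();c=np.load('pics/wr4.npz');R,t=wristRt(c,s);K=c['camera_matrix'];z=c['range_z']
for n,u,v,h in(('ptr',264,148.2,.1315),('top mid',255,148.4,.135),('topA',253.8,146,.135),('topB',255.8,150.5,.135),('bot',259.5,146,.124)): print(n,cab(cast(c,u,v,h,R,t)).round(4))
for v in range(143,153): print(v,[(int(1e4*a[1]),int(1e3*a[2])) for a in [cab(R.T@(np.linalg.inv(K)@[u,v,1]*z[v,u]-t)) for u in range(250,270)]])
```

```text
ptr [-0.0227  0.0467  0.1315]
top mid [-0.027   0.0471  0.135 ]
topA [-0.0275  0.0484  0.135 ]
topB [-0.0266  0.0459  0.135 ]
bot [-0.0266  0.0472  0.124 ]
143 [(487, 121), (487, 122), (487, 122), (488, 122), (487, 122), (487, 122), (487, 122), (488, 123), (486, 121), (484, 119), (484, 119), (484, 119), (484, 119), (485, 120), (484, 119), (484, 119), (485, 120), (483, 118), (484, 119), (498, 133)]
144 [(482, 123), (481, 121), (481, 122), (482, 123), (483, 124), (481, 122), (482, 123), (484, 125), (480, 121), (479, 120), (479, 120), (478, 118), (479, 119), (478, 119), (478, 119), (478, 119), (479, 120), (477, 118), (492, 133), (491, 132)]
145 [(476, 123), (476, 123), (476, 122), (477, 123), (476, 123), (482, 129), (481, 127), (481, 127), (478, 125), (475, 121), (471, 118), (472, 119), (472, 119), (472, 119), (472, 119), (473, 120), (473, 120), (486, 132), (486, 133), (485, 132)]
146 [(471, 123), (471, 123), (469, 121), (483, 134), (482, 134), (480, 131), (478, 130), (476, 128), (473, 125), (471, 123), (469, 121), (467, 119), (467, 119), (467, 119), (466, 119), (467, 120), (481, 133), 
[... 805 characters left out ...]
 135), (461, 134), (460, 133), (461, 134), (459, 132), (447, 123), (448, 123), (445, 121), (447, 122), (447, 122), (445, 121), (442, 118), (442, 118), (444, 120), (458, 132), (459, 132), (459, 133), (458, 132)]
151 [(455, 133), (457, 135), (458, 136), (455, 133), (456, 134), (455, 134), (441, 123), (441, 123), (440, 122), (442, 123), (439, 121), (441, 122), (440, 122), (438, 120), (436, 118), (438, 120), (438, 120), (452, 132), (452, 132), (453, 133)]
152 [(450, 134), (448, 133), (450, 134), (451, 135), (436, 123), (435, 122), (434, 121), (434, 121), (434, 122), (435, 122), (435, 122), (435, 122), (434, 121), (433, 121), (430, 119), (431, 119), (432, 120), (431, 120), (449, 133), (447, 132)]
```

The pointer tip (y 47.0 mm) and the centre of the tab's end (47.0 mm) line up. I'll pause here, then squeeze while re-centring on the shut width.

```bash
echo '{"offsets": [[0, 0, 0, 0, 0, 0, 0.07], [0, 0, 0, 0, 0, 0, 0.07], [0, 0, 0, 0, 0, 0, 0.07], [0, 0, 0, 0, 0, 0, 0.07], [0, 0, 0, 0, 0, 0, 0.07], [0, 0, 0, 0, 0, 0, 0.07], [0, 0, 0, 0, 0, 0, 0.07], [0, 0, 0, 0, 0, 0, 0.07]]}' > rows.txt && python3 -m jog rows.txt 25 >/dev/null; python3 look.py wr5; echo '{"offsets": [[0, 0, 0, 0, 0.002, 0, 0.064], [0, 0, 0, 0, 0.002, 0, 0.06], [0, 0, 0, 0, 0.001, 0, 0.054], [0, 0, 0, 0, 0, 0, 0.046], [0, 0, 0, 0, 0, 0, 0.038], [0, 0, 0, 0, 0, 0, 0.03], [0, 0, 0, 0, 0, 0, 0.02], [0, 0, 0, 0, 0, 0, 0.02], [0, 0, 0, 0, 0, 0, 0.02], [0, 0, 0, 0, 0, 0, 0.02]]}' > rows.txt && python3 -m jog rows.txt 25 | tail -3; python3 look.py wr6
python3 - <<'E'
from h import *
a,b=[cv2.cvtColor(np.load(f'pics/{n}.npz')['pixels'],cv2.COLOR_RGB2GRAY).astype(np.float32) for n in('wr4','wr6')]
print(cv2.phaseCorrelate(a[140:156,240:275].copy(),b[140:156,240:275].copy()))
x=cv2.imread('pics/wr6.png');cv2.imwrite('pics/v8.png',cv2.resize(x[120:320,180:460],None,fx=2.8,fy=2.8,interpolation=cv2.INTER_CUBIC))
E
```

```text
t 16.05 cab [ 0.0082 -0.0106  0.125 ] rot [-1.7998e+02 -1.0000e-02  1.4581e+02] Fcab [ 1.  -2.7 -1.7] w 0.0702 g 1.4198693353682756
tab 224 -0.02675286900249241 0.04746580640575203 px 257 145
ptr 265
[-0.02304847  0.01140647  0.13293897] mid 0.03473466497709276 px 264 168.79245283018867
plate front y -0.023599419572752012 back 0.009530807444215215
force: [4.9, 2.2, -6.1]
grip_width: 0.0257
grip_force: 27.9
t 17.35 cab [ 0.0152 -0.0097  0.1246] rot [ 1.7985e+02 -1.0000e-02  1.4586e+02] Fcab [ 4.5 -2.8 -6.1] w 0.0257 g 27.936072272714227
tab 221 -0.026860517586162272 0.0474164512592767 px 244 147
ptr 243
[-0.02290909  0.01419116  0.1332045 ] mid 0.03727123468955486 px 252 166.18930041152262
plate front y -0.022440562563757066 back 0.010438024818443754
((-12.488079140093788, 0.7878708126250151), 0.5347028887934155)
```

View pics/v8.png

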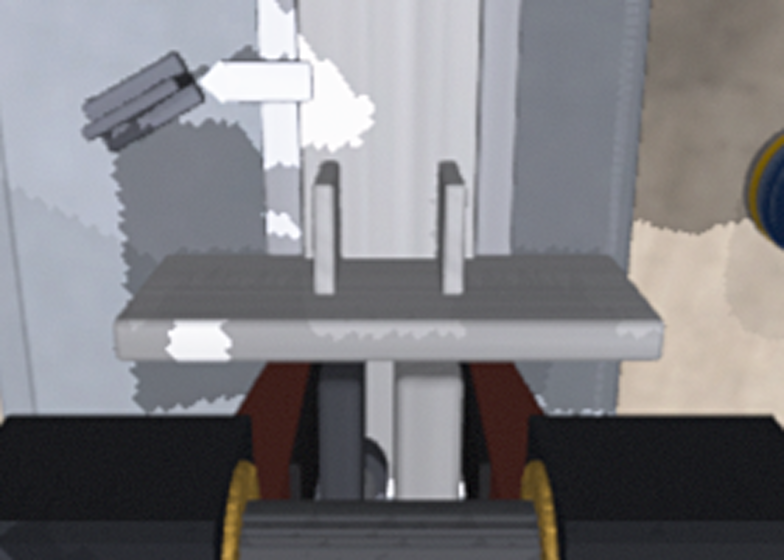

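The lever lies parallel to the post inside the grip (320-460, 370), at 25.7 mm width, so it is shut. The pointer tip is at (200,80) and the tab's end at about (185,85) in the crop. I'll re-measure for any drift.

```bash
cat > fine.py <<'E'
from h import *
import sys
s=st();c=snap('wrist',sys.argv[1]);R,t=wristRt(c,s);K=c['camera_matrix'];z=c['range_z']
v,u=np.mgrid[:400,:640];P=np.stack([u,v,np.ones_like(u)],-1)@np.linalg.inv(K).T*z[...,None];W=(P-t)@R
q=np.array([cab(x) for x in W.reshape(-1,3)]).reshape(400,640,3)
b=(z>0)&(q[...,2]>.1285)&(q[...,2]<.138)
T=b&(q[...,0]<-.0248)&(q[...,0]>-.05)&(q[...,1]>.03)&(q[...,1]<.052)
P_=b&(q[...,0]>-.0245)&(q[...,0]<-.014)&(q[...,1]>.036)&(q[...,1]<.058)
for n,m,h in(('tab',T&(q[...,2]>.132),.135),('ptr',P_,.1315)):
    for w in sorted(set(v[m])):
        us=u[m&(v==w)];e=us.max() if n=='tab' else us.min();print(n,w,e,cab(cast(c,e,w,h,R,t))[:2].round(4))
E
python3 fine.py wr7; echo
python3 - <<'E'
s=open('fine.py').read().replace("s=st();c=snap('wrist',sys.argv[1])","s={'position':None}")
E
```

```text
t 17.4 cab [ 0.0151 -0.0098  0.1245] rot [ 1.7985e+02 -1.0000e-02  1.4585e+02] Fcab [ 6.1 -3.4 -6. ] w 0.0256 g 27.935837244149297
tab 147 242 [-0.027   0.0486]
tab 148 242 [-0.0271  0.048 ]
tab 149 244 [-0.026   0.0475]
tab 150 244 [-0.0261  0.0469]
tab 151 244 [-0.0261  0.0464]
tab 152 242 [-0.0272  0.0459]
tab 153 241 [-0.0278  0.0453]
tab 154 239 [-0.0289  0.0448]
tab 155 237 [-0.0301  0.0442]
tab 156 235 [-0.0312  0.0437]
tab 157 234 [-0.0318  0.0432]
tab 158 232 [-0.033   0.0426]
tab 159 230 [-0.0341  0.0421]
tab 160 228 [-0.0352  0.0415]
tab 161 227 [-0.0358  0.041 ]
tab 162 225 [-0.037   0.0404]
tab 163 223 [-0.0381  0.0399]
tab 164 221 [-0.0393  0.0393]
tab 165 220 [-0.0399  0.0388]
tab 166 218 [-0.0411  0.0382]
tab 167 216 [-0.0422  0.0377]
tab 168 214 [-0.0434  0.0371]
tab 169 212 [-0.0445  0.0366]
ptr 141 259 [-0.0183  0.0514]
ptr 142 258 [-0.0189  0.0509]
ptr 143 257 [-0.0194  0.0503]
ptr 144 256 [-0.02    0.0498]
ptr 145 255 [-0.0206  0.0492]
ptr 146 254 [-0.0212  0.0487]
ptr 147 253 [-0.0218  0.0481]
ptr 148 252 [-0.0224  0.0476]
ptr 149 252 [-0.0224  0.047 ]
ptr 150 253 [-0.0219  0.0465]
ptr 151 254 [-0.0214  0.0459]
ptr 152 255 [-0.0209  0.0454]
ptr 153 256 [-0.0203  0.0448]
ptr 154 257 [-0.0198  0.0443]
ptr 155 258 [-0.0193  0.0437]
```

The pointer is at 47.3 mm and the mark at about 47.0 mm, so it is on the mark. I'll hold briefly, check it stays put and hand in.

```bash
echo '{"offsets": [[0, 0, 0, 0, 0, 0, 0.02], [0, 0, 0, 0, 0, 0, 0.02], [0, 0, 0, 0, 0, 0, 0.02], [0, 0, 0, 0, 0, 0, 0.02]]}' > rows.txt && python3 -m jog rows.txt >/dev/null; python3 fine.py wr8 | egrep '^t |tab 1(49|50)|ptr 14[89]'
python3 - <<'E'
from h import *
c=snap('side','side9');w=world(c)
q=np.array([cab(x) for x in w[170:290,270:345].reshape(-1,3)]);m=(abs(q[:,2]-.06)<.04)&(q[:,0]>-.25)&(q[:,0]<-.095)&(abs(q[:,1])<.12);print('points in front of door',m.sum())
print(r.close_job())
E
```

```text
t 17.95 cab [ 0.0152 -0.0097  0.1245] rot [ 1.7985e+02 -1.0000e-02  1.4586e+02] Fcab [ 5.7 -3.2 -6.9] w 0.0257 g 27.935181967914104
tab 149 243 [-0.0265  0.0475]
tab 150 243 [-0.0266  0.047 ]
ptr 148 252 [-0.0224  0.0476]
ptr 149 252 [-0.0224  0.0471]
points in front of door 1
the job is handed in; nothing more can be done
None
```

I handed the job in at about 18 s: the door is shut on its catch, the pointer is on the mark to within about 0.4 mm by the wrist camera, and the gripper is still holding lever and post squeezed shut at 25.7 mm and about 28 N; the result hasn't been reported back to me.

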